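# Load the knife sharpener's cartridge the right way round

### The job

Put the loose sharpening cartridge flat into the sharpener's cradle and fold the hinged clamp all the way down over it. The clamp's foot only fits over the cartridge's lowered end; from above the two ends look alike, so feel with a fingertip which end is stepped down, and turn the cartridge end for end if need be. Never force the clamp down on the cartridge, and leave the tub, the cup and the bottle where they are.

Things in the scene. Friction and masses are not known exactly. Their poses are not given: they have to be found in the camera images.
- cartridge: loose grey block, 110 long (x), 34 wide (y), 34 mm high, 0.15 to 0.31 kg, at any yaw; origin at its underside's centre, z up. Two black lines cross its middle. The last 24 mm at one end are stepped down, with a flat top 27 mm above the underside, against 34 mm elsewhere. Which end (+x or -x) is not given: feel it, e.g. press lightly on top 44 mm either side of the middle. Grip it across its middle
- sharpener: sharpener stand, fixed: an aluminium plate 8 mm thick, 80 wide (y), from x = -72 to +88 mm, with steel rails forming a cradle along x and the clamp hinged at the +x end; origin on the bench under the cradle's centre, z up. Its yaw is within 0.5 rad of the world's
- seat (a point): centre of the cradle's floor, 8 mm above the bench, axes as the sharpener's. The cartridge's underside centre goes here, lowered end to +x (hinge). 2 mm clearance all round: side rails (inner faces y = +-19, at 28 to 48 mm either side in x) and end stops (x = +-57) rise 16 to 18 mm over the floor, then flare out 3.5 mm up to 29 mm. Fingers have room between the rails, 28 mm either side of the middle
- clamp_angle (a joint): hinge angle, rad: 0 closed (arm level over the cartridge, pointing to the sharpener's -x), 1.57 upright, 2.2 leaning back; starts at 1.75 to 2.15. Stiff, stays where left; about 2 N at the pad moves it. Over the lowered end it closes to 0 without touching the cartridge; over the high end its foot strikes the top at about 0.17
- hinge_line (a point): middle of the clamp's hinge pin, which runs along y, 68 mm from the cradle's centre towards +x and 48 mm above the bench; axes as the sharpener's. The cheeks that hold it reach 54 mm above the bench, the upright clamp 112 mm
- clamp_pad (a point): middle of the outer face of the clamp's thumb pad, 50 mm from the hinge pin: push here to shut it. Pad 34 mm wide, 42 to 64 mm from the pin; the rest of the arm 20 wide; 6 mm thick. z points out of the outer face: up when closed (then 51 mm above the bench), to the sharpener's +x when upright
- clamp: the clamp, a steel arm; origin on the hinge pin, axes as the sharpener's when closed, arm along its -x. The foot under the arm: 14 by 16 mm, 8 mm high, 16 to 30 mm from the pin; when closed its underside is 37 mm above the bench, 2 mm over the lowered end of a seated cartridge.
- tub: bystander, to be left alone: lidded plastic tub, 84 mm across and 65 mm high, standing loose on the bench, origin at the centre of its underside
- steel_cup: bystander, to be left alone: open steel cup, 80 mm across and 90 mm high, standing loose on the bench, origin at the centre of its underside
- oil_bottle: bystander, to be left alone: green glass bottle, 64 mm across and 200 mm high, standing loose on the bench, origin at the centre of its underside
Things that resemble listed ones, but are neither listed nor needed, are in the scene too. Of the things that look like the sharpener, the largest one is meant.

How it is judged:
On the way:
1. the cartridge lies flat in the cradle while the clamp is still open (horizontal distance between cartridge and seat below 0.006 m and z of cartridge in the frame of seat between -0.003 and 0.003 m and angle between cartridge's own z axis and vertical below 0.06 rad and angle between the x axis of cartridge and the x axis of seat, either way round below 0.1 rad and value of joint clamp_angle above 0.5 rad), for 0.2 s.
At the end, for the whole second after the job is handed in: The cartridge rests in the cradle, its underside centre within 6 mm sideways and 3 mm in height of the seat, upright within 0.06 rad and in line with the cradle within 0.1 rad; the clamp is closed to under 0.05 rad, which only the lowered end allows (horizontal distance between cartridge and seat below 0.006 m and z of cartridge in the frame of seat between -0.003 and 0.003 m and angle between cartridge's own z axis and vertical below 0.06 rad and angle between the x axis of cartridge and the x axis of seat, either way round below 0.1 rad and value of joint clamp_angle below 0.05 rad and linear speed of cartridge below 0.01 m/s); the robot touches nothing.
It fails at once if the clamp is forced onto the cartridge as it closes (over 10 N) (contact force between clamp and cartridge above 10 N and value of joint clamp_angle below 0.5 rad).
It fails at once if the tub is shifted by more than 30 mm or tipped over (distance of tub from where it was at the start of the episode above 0.03 m or angle between tub's own z axis and vertical above 0.5 rad).
It fails at once if the steel cup is shifted by more than 30 mm or tipped over (distance of steel_cup from where it was at the start of the episode above 0.03 m or angle between steel_cup's own z axis and vertical above 0.5 rad).
It fails at once if the oil bottle is shifted by more than 30 mm or tipped over (distance of oil_bottle from where it was at the start of the episode above 0.03 m or angle between oil_bottle's own z axis and vertical above 0.5 rad).
It also fails if it takes over 72 s, if anything falls off the work surface, if the arm or the gripper's body presses on something with over 40 N, if the wrist force passes 120 N, or if a joint passes its speed limit or range.

### The arm

A 7-joint arm with a two-finger parallel gripper is mounted at the origin on the work surface. World frame = base frame: x ahead of the robot, y to its left, z up, the work surface at z = 0. Lengths are in m, angles in rad, forces in N, time in s.
With the tool pointing down it reaches from about 0.4 to 0.85 m from the base axis. Payload 4.5 kg.
Tool frame: the origin (TCP) lies on the centre line of the jaws, within the pads' length; the fingertips stand 14 mm ahead of it and the grasp point (between the pads) lies 5 mm behind it; z points along the fingers, y is the line along which they close (so a half turn about z gives the same grasp; the last joint's range is limited). The gripper opens to 88 mm and grips with 3 to 60 N. Pads are 18 mm wide; open, the fingers measure 123 mm over their backs; the gripper's body (75 mm by 187 mm) begins 45 mm behind the grasp point.
Start: joints at [-1.093, 0.689, -0.195, 1.565, 0.157, 0.902, -0.215], TCP at [0.268, 0.564, 0.253] pointing down, gripper open.
Joint ranges: [-3.01, 3.01], [-0.46, 2.08], [-1.47, 1.51], [0.13, 2.56], [-1, 4.14], [0.04, 2.09], [-2.66, 2.66]. Speed limits (rad/s): [2.57, 2.57, 3.14, 3.14, 3.14, 3.14, 3.14].

### API

Orientations are given as a 3x3 rotation matrix whose columns are the frame's x, y, z axes.
In Python, from workcell import manip gives the robot as it stands.
- The arm moves only by the shell command python3 -m crank 'ROWS' [FORCE]. ROWS is JSON, a list of rows, each an object of numbers: "x", "y", "z": the shift along the world's x, y, z in cm; "ax", "ay", "az": the turn, a rotation vector about the world's x, y, z in rad; "hand": the opening, from 0 (shut) to 1 (fully open). A call has exactly 10 rows; each row is the pose to reach, as a shift and turn from the pose commanded when the call began; what a row does not reach only later rows make up. A row lasts 1/12 s, in which the tool goes at most 41.7 mm and 7.16 degrees, less where a joint would pass 70% of its speed; a pose out of reach is approached as far as the arm can. A call with a gripper value outside its range is refused whole. The fingers move at their own pace and stop on an object; FORCE is the grip in N (left out, the last holds). Time passes only in rows, so rows that repeat a pose let the fingers close, or fill a call up. It gives the time, the measured TCP pose, the force, the opening and the grip force at its end, in the units of the state.
- manip.observe(): the state, without advancing time (a new reading comes with each control period).
- manip.camera(name): name is "scene" or "side" or "wrist"; returns the picture (420x560x3 uint8, blue, green, red); there is no depth.
- manip.get_calibration(name): a dict with "K" (3x3 intrinsics, pixels), "eye" and "attitude" of the camera in the world. Camera axes: x right, y down, z forward; pixel columns grow to the right and rows downward; lengths in m; the calibration is good to about 2 mm. The wrist camera is an equidistant fisheye: a pixel r from the principal point sees the ray r / f radians off the axis. A picture is of the moment at which its call begins: read the wrist's pose just before it. get_calibration takes no time and is no camera call; for the wrist camera it gives the pose at the moment of the call.
- manip.sign_off(): hands the job in; it is judged then, once.
The state is a dict: "clock": time; "joint_pos": joint angles; "qvel": joint speeds; "joint_efforts": joint torques, N m; "ee_pos": TCP position; "orientation": TCP orientation; "wrist_force": force on the tool from outside, world axes, zero at the start; "torque": the same for the moment, N m; "width": opening from 0.0 (shut) to 1.0 (fully open); "grasp_force": force on a finger pad.
Only numpy, scipy, OpenCV 4.12 (cv2) and the standard library are available. Lean on these libraries where they do the work, as an engineer would, in place of code of your own. Each camera call takes 0.05 s, during which the arm holds its last target. There are 200 camera calls.

## Working session

There is one attempt and no reset: what is moved stays moved. The work goes in short steps, Python scripts to look and compute and a shell command to move; the robot and the scene stay as the last step left them, time stands still between calls to the robot, and variables do not carry over. Pictures are saved under pics/ and viewed, at most 10 in all, crops included, and the job is handed in when it is done.

```bash
mkdir -p pics; python3 - <<'E'
from workcell import manip
import cv2,numpy as np
for n in ("scene","side"):
    cv2.imwrite(f"pics/{n}0.png",cv2.resize(manip.camera(n),(784,588),interpolation=cv2.INTER_CUBIC))
    c=manip.get_calibration(n);print(n,c)
print(manip.observe())
E
```

```text
scene {'K': array([[449.66931604,   0.        , 281.26482297],
       [  0.        , 449.66931604, 200.02511247],
       [  0.        ,   0.        ,   1.        ]]), 'eye': array([ 0.97772525, -0.58501952,  0.82985536]), 'attitude': array([[ 0.81583777,  0.40508403, -0.41269317],
       [ 0.57812156, -0.58808307,  0.56562688],
       [-0.01357145, -0.7000466 , -0.71396819]])}
side {'K': array([[406.80608755,   0.        , 280.98940705],
       [  0.        , 406.80608755, 207.15854786],
       [  0.        ,   0.        ,   1.        ]]), 'eye': array([ 0.26505202, -0.86247483,  0.76638965]), 'attitude': array([[ 0.94025366, -0.20407159,  0.27253963],
       [-0.34047159, -0.56010645,  0.75522173],
       [-0.00146809, -0.80289199, -0.59612272]])}
{'clock': 0.1, 'joint_pos': array([-1.09318586,  0.68986218, -0.19457636,  1.56620786,  0.15730673,
        0.90249853, -0.21508559]), 'qvel': array([ 0.00120919, -0.00092531, -0.0002945 , -0.00060514,  0.00011008,
       -0.00036701, -0.00059681]), 'joint_efforts': array([-2.24780706e-03, -5.28501892e+01, -1.27126973e+00, -1.53836435e+01,
       -5.25376713e-02,  2.02083167e-03,  4.24337225e-05]), 'ee_pos': array([0.2681502 , 0.56397078, 0.25202389]), 'orientation': array([[-9.03179787e-01,  4.29262058e-01, -5.98578472e-04],
       [ 4.29262466e-01,  9.03178605e-01, -1.46360525e-03],
       [-8.76469323e-05, -1.57884595e-03, -9.99998750e-01]]), 'wrist_force': array([-0.58796825,  0.89836577, -0.03233704]), 'torque': array([-0.00416692, -0.0100685 , -0.0053541 ]), 'grasp_force': 0.0, 'width': 1.0029300047698917}
```

View pics/scene0.png

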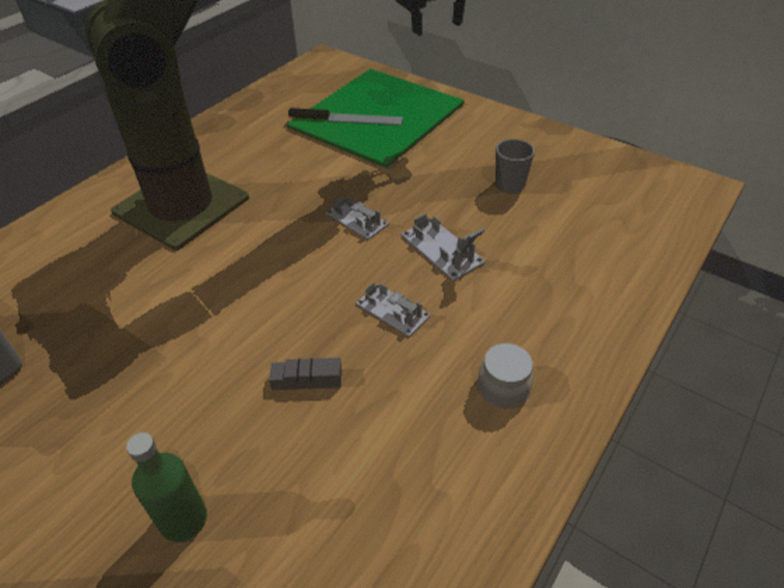

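View pics/side0.png

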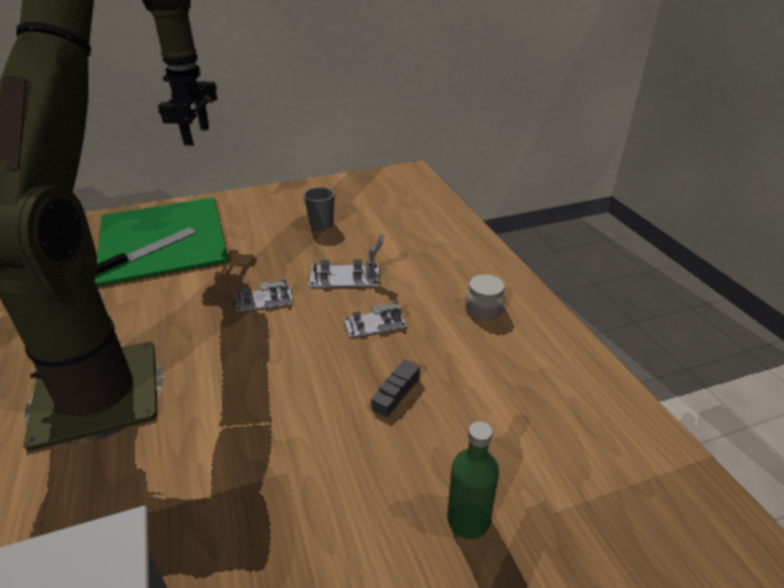

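The scene view (784x588) shows the cartridge at about (305,372), the large sharpener at (443,245), and two smaller decoys. The tub is at (507,375), the cup at (513,165) and the bottle at (170,490). Next are enlarged crops of the cartridge and the sharpener.

```bash
python3 - <<'E'
from workcell import manip
import cv2,numpy as np
S=manip.camera("scene");D=manip.camera("side")
def crop(im,u,v,w=80,h=60): return cv2.resize(im[v:v+h,u:u+w],None,fx=5,fy=5,interpolation=cv2.INTER_CUBIC)
m=np.vstack([np.hstack([crop(S,180,235),crop(S,278,148)]),np.hstack([crop(D,245,245),crop(D,210,160)])])
cv2.imwrite("pics/m1.png",cv2.convertScaleAbs(m,alpha=1.5))
E
cat > h.py <<'E'
from workcell import manip
import numpy as np
def ray(n,u,v,z):
    c=manip.get_calibration(n);K=c["K"]
    x=(u-K[0,2])/K[0,0];y=(v-K[1,2])/K[1,1]
    d=np.array([x,y,1.])
    if n=="wrist":
        r=np.hypot(x,y);d=np.array([x/r*np.sin(r),y/r*np.sin(r),np.cos(r)]) if r>1e-9 else np.array([0,0,1.])
    d=c["attitude"]@d
    return c["eye"]+d*(z-c["eye"][2])/d[2]
E
```

```text
(no output)
```

View pics/m1.png

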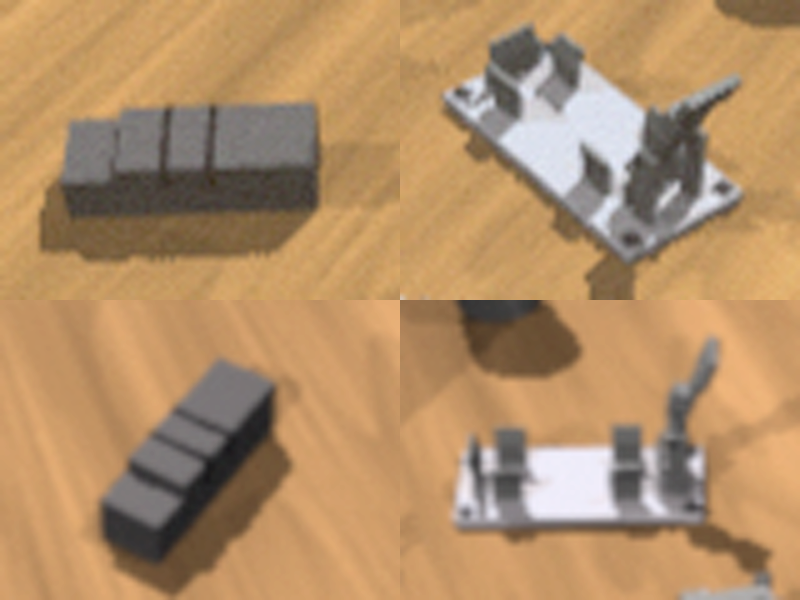

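The crops show the step at the cartridge's left end in the scene view and its near end in the side view. The sharpener's clamp leans back to the right, which is +x. I'll compute poses from these corners.

```bash
python3 - <<'E'
from h import *
def S(X,Y,z,ou,ov,n): return ray(n,ou+(X-2)/5,ov+(Y-2)/5,z)[:2]
np.set_printoptions(precision=4,suppress=True)
for n,o,hi,lo in (("scene",(180,235),[(316,104),(318,165)],[(68,122),(62,183)]),("side",(245,245),[(222,58),(272,83)],[(105,205),(158,230)])):
    h=np.mean([S(*p,.034,*o,n) for p in hi],0);l=np.mean([S(*p,.027,*o,n) for p in lo],0)
    d=l-h;print("cart",n,(h+l)/2,"len",np.hypot(*d),"yaw to low end",np.arctan2(d[1],d[0]))
for n,o,ps in (("scene",(278,148),[(45,97),(232,252),(340,190)]),("side",(210,160),[(55,217),(305,213),(305,150),(60,152)])):
    q=[S(*p,.008,*o,n) for p in ps];print("plate",n,np.array(q).tolist())
    d=q[1]-q[0];u=d/np.hypot(*d);v=np.array([-u[1],u[0]]);print(np.hypot(*d),"yaw",np.arctan2(d[1],d[0]),"seat",q[0]+u*.072+v*.04, q[1]-u*.088+v*.04)
for n,f,z in (("tub",(508,362),.065),("cup",(515,150),.09),("bottle",(142,445),.2)): print(n,ray("scene",f[0]/1.4,f[1]/1.4,z))
c=manip.get_calibration("wrist");o=manip.observe();print(c["K"],o["orientation"].T@(c["eye"]-o["ee_pos"]),o["orientation"].T@c["attitude"])
E
```

```text
cart scene [ 0.5132 -0.1892] len 0.11120314244589193 yaw to low end -2.494162264865183
cart side [ 0.5122 -0.19  ] len 0.11031089019841198 yaw to low end -2.47004433522493
plate scene [[0.4410402305826945, 0.17850139805805876], [0.588806463950779, 0.13424946182569775], [0.6115518545979995, 0.20572825961474073]]
0.1542501007588136 yaw -0.29097285946788637 seat [0.5215 0.1962] [0.516  0.1978]
plate side [[0.43932281166261905, 0.18470597378291398], [0.5897437634100227, 0.13449869939374792], [0.6126637393645931, 0.20209273321601295], [0.45919550398489917, 0.255525767021459]]
0.1585787915396751 yaw -0.3221511194502353 seat [0.5203 0.1999] [0.5189 0.2003]
tub [ 0.777  -0.0225  0.065 ]
cup [0.5389 0.4477 0.09  ]
bottle [ 0.5309 -0.4577  0.2   ]
[[325.1923   0.     280.376 ]
 [  0.     325.1923 212.1544]
 [  0.       0.       1.    ]] [ 0.0674  0.0003 -0.1318] [[-0.0003 -0.9646 -0.2638]
 [ 1.     -0.0006  0.0009]
 [-0.001  -0.2638  0.9646]]
```

Estimated poses:

| Item | Position | Yaw |
|---|---|---|
| Cartridge | (0.513, -0.190) | low end seems to point to -2.48 |
| Seat | (0.519, 0.198) | -0.31 |

The grip at tool-x yaw 0.66 and the placing at 2.83 both suit joint 7. I'll pass over the sharpener first for a close view.

```bash
python3 -m crank '[{"x":4,"y":-3.5,"z":0.5,"az":0.03},{"x":7,"y":-6.5,"z":0.5,"az":0.06},{"x":10,"y":-9.5,"z":0.5,"az":0.1},{"x":12,"y":-13,"z":0.5,"az":0.13},{"x":14,"y":-16.5,"z":0.5,"az":0.13},{"x":16,"y":-20,"z":0.5,"az":0.13},{"x":18,"y":-23.5,"z":0.5,"az":0.13},{"x":20,"y":-27,"z":0.5,"az":0.13},{"x":22,"y":-30.5,"z":0.5,"az":0.13},{"x":24,"y":-34,"z":0.5,"az":0.13}]' && python3 -m crank '[{"x":1,"y":-2},{"x":1,"y":-2},{"x":1,"y":-2},{"x":1,"y":-2},{"x":1,"y":-2},{"x":1,"y":-2},{"x":1,"y":-2},{"x":1,"y":-2},{"x":1,"y":-2},{"x":1,"y":-2}]'
python3 - <<'E'
from h import *
import cv2
c=manip.get_calibration("wrist");im=manip.camera("wrist")
np.savez("w1.npz",eye=c["eye"],att=c["attitude"],K=c["K"])
cv2.imwrite("pics/w1raw.png",im);cv2.imwrite("pics/w1.png",cv2.resize(im,(784,588),interpolation=cv2.INTER_CUBIC))
E
```

```text
invalid input
```

View pics/w1.png

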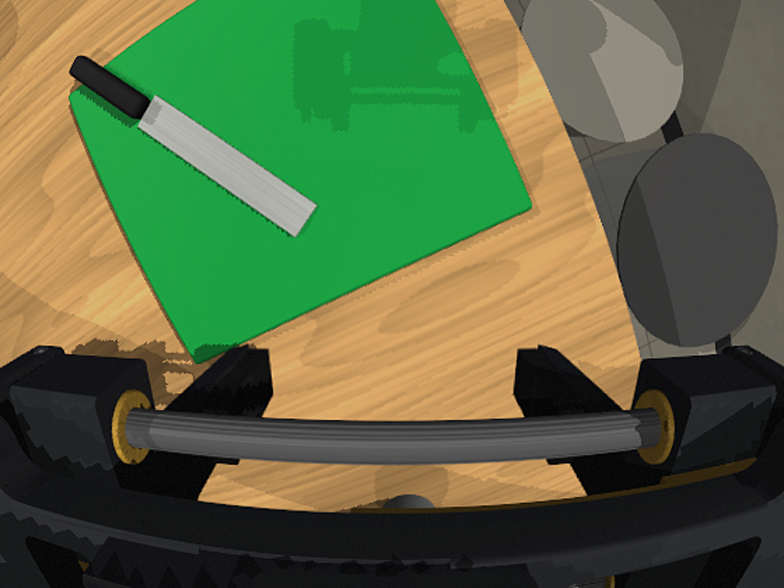

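The wrist view shows only the green board and knife, because the move was refused. I'll retry with all keys in every row.

```bash
python3 -m crank '[{"x":4,"y":-3.5,"z":0.5,"ax":0,"ay":0,"az":0.03,"hand":1},{"x":7,"y":-6.5,"z":0.5,"ax":0,"ay":0,"az":0.06,"hand":1},{"x":10,"y":-9.5,"z":0.5,"ax":0,"ay":0,"az":0.1,"hand":1},{"x":12,"y":-13,"z":0.5,"ax":0,"ay":0,"az":0.13,"hand":1},{"x":14,"y":-16.5,"z":0.5,"ax":0,"ay":0,"az":0.13,"hand":1},{"x":16,"y":-20,"z":0.5,"ax":0,"ay":0,"az":0.13,"hand":1},{"x":18,"y":-23.5,"z":0.5,"ax":0,"ay":0,"az":0.13,"hand":1},{"x":20,"y":-27,"z":0.5,"ax":0,"ay":0,"az":0.13,"hand":1},{"x":22,"y":-30.5,"z":0.5,"ax":0,"ay":0,"az":0.13,"hand":1},{"x":24,"y":-34,"z":0.5,"ax":0,"ay":0,"az":0.13,"hand":1}]'; python3 -m crank --help | head -20
```

```text
clock: 1.08
ee_pos: [0.5074, 0.2254, 0.2578]
orientation: [[-0.951, 0.309, 0.0], [0.309, 0.951, 0.0], [-0.0, 0.0, -1.0]]
wrist_force: [0.6, 0.8, -0.6]
width: 1.003
grasp_force: 0.0invalid input: not JSON, or not a number
```

```bash
python3 -m crank '[{"x":3,"y":-2,"z":0,"ax":0,"ay":0,"az":0,"hand":1},{"x":6,"y":-3.5,"z":0,"ax":0,"ay":0,"az":0,"hand":1},{"x":8.5,"y":-5,"z":0,"ax":0,"ay":0,"az":0,"hand":1},{"x":8.5,"y":-5,"z":0,"ax":0,"ay":0,"az":0,"hand":1},{"x":8.5,"y":-5,"z":0,"ax":0,"ay":0,"az":0,"hand":1},{"x":8.5,"y":-5,"z":0,"ax":0,"ay":0,"az":0,"hand":1},{"x":8.5,"y":-5,"z":0,"ax":0,"ay":0,"az":0,"hand":1},{"x":8.5,"y":-5,"z":0,"ax":0,"ay":0,"az":0,"hand":1},{"x":8.5,"y":-5,"z":0,"ax":0,"ay":0,"az":0,"hand":1},{"x":8.5,"y":-5,"z":0,"ax":0,"ay":0,"az":0,"hand":1}]'
python3 - <<'E'
from h import *
import cv2
c=manip.get_calibration("wrist");im=manip.camera("wrist")
np.savez("w1.npz",eye=c["eye"],att=c["attitude"],K=c["K"])
cv2.imwrite("pics/w2raw.png",im);cv2.imwrite("pics/w2.png",cv2.resize(im,(784,588),interpolation=cv2.INTER_CUBIC))
E
```

```text
clock: 1.92
ee_pos: [0.5912, 0.1781, 0.258]
orientation: [[-0.952, 0.307, 0.0], [0.307, 0.952, 0.0], [0.0, 0.0, -1.0]]
wrist_force: [0.2, 0.0, 1.0]
width: 1.002
grasp_force: 0.0
```

View pics/w2.png

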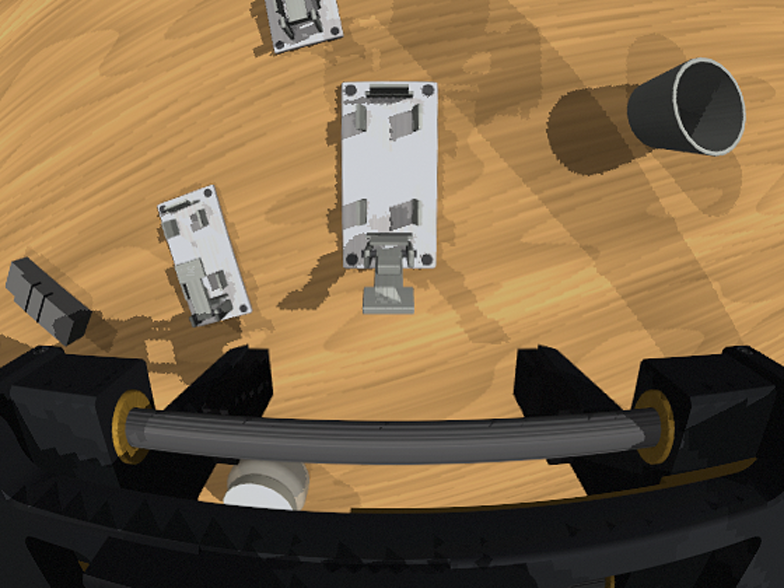

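The wrist view shows the plate corners at (343,83), (437,82), (437,268) and (343,267). The clamp's pad end is at about (388,313), leaning back.

```bash
python3 - <<'E'
from h import *
import cv2
from scipy.optimize import least_squares
z=np.load("w1.npz");K=z["K"]
def proj(P):
    p=(np.atleast_2d(P)-z["eye"])@z["att"];r=np.hypot(p[:,0],p[:,1]);t=np.arctan2(r,p[:,2])
    return p[:,:2]/r[:,None]*t[:,None]*K[0,0]+K[:2,2]
uv=(np.array([(343,83),(437,82),(437,268),(343,267)])+.5)/1.4-.5
loc=np.array([(-.072,-.04),(-.072,.04),(.088,.04),(.088,-.04)])
def W(p,l):
    c,s=np.cos(p[2]),np.sin(p[2]);return np.c_[p[0]+c*l[:,0]-s*l[:,1],p[1]+s*l[:,0]+c*l[:,1],l[:,2]]
best=None
for L in (loc,loc*[1,-1]):
    f=lambda p:(proj(W(p,np.c_[L,np.full(4,.008)]))-uv).ravel()
    r=least_squares(f,[.519,.198,-.31])
    print(r.x,r.cost,np.round(r.fun,1))
    if best is None or r.cost<best.cost: best=r
p=best.x
for a in np.arange(1.6,2.25,.1):
    q=proj(W(p,np.array([[.068-.064*np.cos(a),0,.048+.064*np.sin(a)]])))
    print(round(a,2),(q+.5)*1.4)
E
```

```text
[ 0.51809484  0.19996044 -0.31335905] 2.672654600558458 [-0.9 -1.2  0.9 -0.5 -0.3  0.5  0.3  1.2]
[ 0.51879085  0.19966748 -0.31361253] 9102.85063867346 [ 68.   -0.6 -68.1   0.1 -66.9   1.1  66.8   1.8]
1.6 [[389.6860349  274.42520266]]
1.7 [[389.70420608 284.15917071]]
1.8 [[389.72906543 293.37796405]]
1.9 [[389.75986389 301.94244818]]
2.0 [[389.79573586 309.73732007]]
2.1 [[389.83575192 316.67293385]]
2.2 [[389.87896777 322.68537179]]
```

```bash
python3 -m crank '[{"x":-0.5,"y":-2,"z":0,"ax":0,"ay":0,"az":-0.12,"hand":0},{"x":-1,"y":-4,"z":0,"ax":0,"ay":0,"az":-0.24,"hand":0},{"x":-1.5,"y":-6,"z":0,"ax":0,"ay":0,"az":-0.36,"hand":0},{"x":-2,"y":-8,"z":0,"ax":0,"ay":0,"az":-0.48,"hand":0},{"x":-2.5,"y":-10,"z":0,"ax":0,"ay":0,"az":-0.6,"hand":0},{"x":-3,"y":-12,"z":0,"ax":0,"ay":0,"az":-0.72,"hand":0},{"x":-3.5,"y":-14,"z":0,"ax":0,"ay":0,"az":-0.84,"hand":0},{"x":-4,"y":-16,"z":0,"ax":0,"ay":0,"az":-0.96,"hand":0},{"x":-4.5,"y":-18,"z":0,"ax":0,"ay":0,"az":-1.08,"hand":0},{"x":-5,"y":-20,"z":0,"ax":0,"ay":0,"az":-1.2,"hand":0}]' && python3 -m crank '[{"x":-1,"y":-2.5,"z":-1,"ax":0,"ay":0,"az":-0.12,"hand":0},{"x":-2,"y":-5,"z":-2,"ax":0,"ay":0,"az":-0.24,"hand":0},{"x":-3,"y":-7.5,"z":-3,"ax":0,"ay":0,"az":-0.36,"hand":0},{"x":-3.5,"y":-10,"z":-4,"ax":0,"ay":0,"az":-0.48,"hand":0},{"x":-4.2,"y":-12.5,"z":-5,"ax":0,"ay":0,"az":-0.6,"hand":0},{"x":-5,"y":-15,"z":-6,"ax":0,"ay":0,"az":-0.72,"hand":0},{"x":-5.6,"y":-17.5,"z":-7,"ax":0,"ay":0,"az":-0.84,"hand":0},{"x":-6.3,"y":-19.5,"z":-8,"ax":0,"ay":0,"az":-0.97,"hand":0},{"x":-6.3,"y":-19.5,"z":-8,"ax":0,"ay":0,"az":-0.97,"hand":0},{"x":-6.3,"y":-19.5,"z":-8,"ax":0,"ay":0,"az":-0.97,"hand":0}]'
python3 - <<'E'
from h import *
import cv2
c=manip.get_calibration("wrist");im=manip.camera("wrist")
np.savez("w3.npz",eye=c["eye"],att=c["attitude"],K=c["K"])
cv2.imwrite("pics/w3.png",cv2.resize(im,(784,588),interpolation=cv2.INTER_CUBIC))
E
```

```text
clock: 2.8
ee_pos: [0.5414, -0.0233, 0.258]
orientation: [[-0.052, 0.999, 0.001], [0.999, 0.052, 0.0], [0.0, 0.001, -1.0]]
wrist_force: [0.7, -0.5, 0.1]
width: 0.269
grasp_force: 0.0
clock: 3.63
ee_pos: [0.4781, -0.2184, 0.1774]
orientation: [[0.792, 0.61, -0.001], [0.61, -0.792, -0.0], [-0.001, -0.0, -1.0]]
wrist_force: [0.9, 0.4, 0.7]
width: 0.004
grasp_force: 0.0
```

View pics/w3.png

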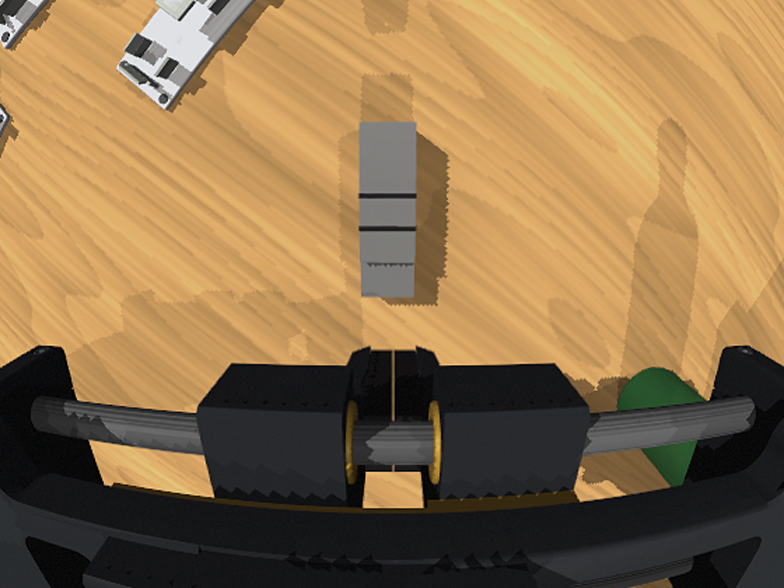

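The wrist view shows the cartridge aligned with the tool. Its far end top corners are (360,122) and (416,122), and its near end corners are (361,297) and (414,297). A step edge is visible at row 264.

```bash
python3 - <<'E'
from h import *
from scipy.optimize import least_squares
z=np.load("w3.npz");K=z["K"]
def proj(P):
    p=(P-z["eye"])@z["att"];r=np.hypot(p[:,0],p[:,1]);t=np.arctan2(r,p[:,2])
    return p[:,:2]/r[:,None]*t[:,None]*K[0,0]+K[:2,2]
uv=(np.array([(360,122),(416,122),(414,297),(361,297)])+.5)/1.4-.5
L=np.array([(.055,.017,.034),(.055,-.017,.034),(-.055,-.017,.027),(-.055,.017,.027)])
def W(p,l):
    c,s=np.cos(p[2]),np.sin(p[2]);return np.c_[p[0]+c*l[:,0]-s*l[:,1],p[1]+s*l[:,0]+c*l[:,1],l[:,2]]
r=least_squares(lambda p:(proj(W(p,L))-uv).ravel(),[.513,-.19,.66])
p=r.x;print(p,np.round(r.fun,1)); u=np.array([np.cos(p[2]),np.sin(p[2])])
print("near end",p[:2]-.044*u,"far end",p[:2]+.044*u)
o=manip.observe();print(o["ee_pos"],np.arctan2(o["orientation"][1,0],o["orientation"][0,0]),o["wrist_force"])
E
```

```text
[ 0.5124857  -0.18780532  0.6513691 ] [-0.4 -0.1  0.4 -0.1 -0.   0.2  0.1  0. ]
near end [ 0.4774945  -0.21448145] far end [ 0.5474769  -0.16112919]
[ 0.47895498 -0.21705429  0.17776573] 0.6596674419797095 [ 0.62789167  0.51755279 -0.16982594]
```

Now I'll feel the near end. The tip goes down to 31.5 mm, which touches only if that end is high.

```bash
python3 -m crank '[{"x":-0.15,"y":0.3,"z":-3,"ax":0,"ay":0,"az":0,"hand":0},{"x":-0.15,"y":0.3,"z":-6,"ax":0,"ay":0,"az":0,"hand":0},{"x":-0.15,"y":0.3,"z":-9,"ax":0,"ay":0,"az":0,"hand":0},{"x":-0.15,"y":0.3,"z":-11,"ax":0,"ay":0,"az":0,"hand":0},{"x":-0.15,"y":0.3,"z":-12.3,"ax":0,"ay":0,"az":0,"hand":0},{"x":-0.15,"y":0.3,"z":-12.7,"ax":0,"ay":0,"az":0,"hand":0},{"x":-0.15,"y":0.3,"z":-12.9,"ax":0,"ay":0,"az":0,"hand":0},{"x":-0.15,"y":0.3,"z":-13.1,"ax":0,"ay":0,"az":0,"hand":0},{"x":-0.15,"y":0.3,"z":-13.2,"ax":0,"ay":0,"az":0,"hand":0},{"x":-0.15,"y":0.3,"z":-13.2,"ax":0,"ay":0,"az":0,"hand":0}]'
```

```text
clock: 4.52
ee_pos: [0.4779, -0.2146, 0.0465]
orientation: [[0.791, 0.612, 0.002], [0.612, -0.791, -0.0], [0.001, 0.001, -1.0]]
wrist_force: [-0.3, -0.0, -0.2]
width: 0.005
grasp_force: 0.0
```

```bash
python3 -m crank '[{"x":0,"y":0,"z":-0.15,"ax":0,"ay":0,"az":0,"hand":0},{"x":0,"y":0,"z":-0.3,"ax":0,"ay":0,"az":0,"hand":0},{"x":0,"y":0,"z":-0.4,"ax":0,"ay":0,"az":0,"hand":0},{"x":0,"y":0,"z":-0.5,"ax":0,"ay":0,"az":0,"hand":0},{"x":0,"y":0,"z":-0.55,"ax":0,"ay":0,"az":0,"hand":0},{"x":0,"y":0,"z":-0.6,"ax":0,"ay":0,"az":0,"hand":0},{"x":0,"y":0,"z":-0.65,"ax":0,"ay":0,"az":0,"hand":0},{"x":0,"y":0,"z":-0.7,"ax":0,"ay":0,"az":0,"hand":0},{"x":0,"y":0,"z":-0.7,"ax":0,"ay":0,"az":0,"hand":0},{"x":0,"y":0,"z":-0.7,"ax":0,"ay":0,"az":0,"hand":0}]'
```

```text
clock: 5.35
ee_pos: [0.4773, -0.2147, 0.0414]
orientation: [[0.792, 0.611, 0.002], [0.611, -0.792, 0.0], [0.001, 0.001, -1.0]]
wrist_force: [-4.6, 2.6, 27.4]
width: 0.009
grasp_force: 13.6
```

There was no contact at 32.5 mm and firm contact at 27 mm, so the near (-x) end is the lowered one. Now I'll go over the middle and grip.

```bash
python3 -m crank '[{"x":0,"y":0,"z":1.5,"ax":0,"ay":0,"az":0,"hand":0},{"x":0,"y":0,"z":4,"ax":0,"ay":0,"az":0,"hand":0.8},{"x":1.5,"y":1,"z":6,"ax":0,"ay":0,"az":-0.01,"hand":0.8},{"x":3.5,"y":2.7,"z":6,"ax":0,"ay":0,"az":-0.01,"hand":0.8},{"x":3.5,"y":2.7,"z":6,"ax":0,"ay":0,"az":-0.01,"hand":0.8},{"x":3.5,"y":2.7,"z":6,"ax":0,"ay":0,"az":-0.01,"hand":0.8},{"x":3.5,"y":2.7,"z":6,"ax":0,"ay":0,"az":-0.01,"hand":0.8},{"x":3.5,"y":2.7,"z":6,"ax":0,"ay":0,"az":-0.01,"hand":0.8},{"x":3.5,"y":2.7,"z":6,"ax":0,"ay":0,"az":-0.01,"hand":0.8},{"x":3.5,"y":2.7,"z":6,"ax":0,"ay":0,"az":-0.01,"hand":0.8}]'
```

```text
clock: 6.18
ee_pos: [0.5113, -0.1884, 0.0984]
orientation: [[0.798, 0.602, -0.001], [0.602, -0.798, -0.0], [-0.001, -0.001, -1.0]]
wrist_force: [0.4, 0.8, 0.4]
width: 0.66
grasp_force: 0.0
```

```bash
python3 -m crank '[{"x":0.1,"y":0.05,"z":-0.5,"ax":0,"ay":0,"az":0,"hand":0.8},{"x":0.1,"y":0.05,"z":-2.5,"ax":0,"ay":0,"az":0,"hand":0.8},{"x":0.1,"y":0.05,"z":-4.5,"ax":0,"ay":0,"az":0,"hand":0.8},{"x":0.1,"y":0.05,"z":-6.5,"ax":0,"ay":0,"az":0,"hand":0.8},{"x":0.1,"y":0.05,"z":-7.5,"ax":0,"ay":0,"az":0,"hand":0.8},{"x":0.1,"y":0.05,"z":-7.8,"ax":0,"ay":0,"az":0,"hand":0.8},{"x":0.1,"y":0.05,"z":-7.8,"ax":0,"ay":0,"az":0,"hand":0.8},{"x":0.1,"y":0.05,"z":-7.8,"ax":0,"ay":0,"az":0,"hand":0.3},{"x":0.1,"y":0.05,"z":-7.8,"ax":0,"ay":0,"az":0,"hand":0.3},{"x":0.1,"y":0.05,"z":-7.8,"ax":0,"ay":0,"az":0,"hand":0.3}]' 30; python3 -m crank '[{"x":0,"y":0,"z":0,"ax":0,"ay":0,"az":0,"hand":0.2},{"x":0,"y":0,"z":0,"ax":0,"ay":0,"az":0,"hand":0.2},{"x":0,"y":0,"z":0,"ax":0,"ay":0,"az":0,"hand":0.2},{"x":0,"y":0,"z":0,"ax":0,"ay":0,"az":0,"hand":0.2},{"x":0,"y":0,"z":0,"ax":0,"ay":0,"az":0,"hand":0.2},{"x":0,"y":0,"z":0,"ax":0,"ay":0,"az":0,"hand":0.2},{"x":0,"y":0,"z":0,"ax":0,"ay":0,"az":0,"hand":0.2},{"x":0,"y":0,"z":0,"ax":0,"ay":0,"az":0,"hand":0.2},{"x":0,"y":0,"z":0,"ax":0,"ay":0,"az":0,"hand":0.2},{"x":0,"y":0,"z":0,"ax":0,"ay":0,"az":0,"hand":0.2}]'
```

```text
clock: 7.02
ee_pos: [0.5138, -0.1874, 0.0217]
orientation: [[0.797, 0.603, 0.002], [0.603, -0.797, -0.001], [0.001, 0.002, -1.0]]
wrist_force: [0.0, 0.0, 0.0]
width: 0.594
grasp_force: 0.0
clock: 7.85
ee_pos: [0.5134, -0.1872, 0.0211]
orientation: [[0.797, 0.603, 0.001], [0.603, -0.797, -0.0], [0.0, 0.0, -1.0]]
wrist_force: [-0.6, 1.0, 6.0]
width: 0.384
grasp_force: 30.0
```

Gripped at 33.8 mm width. Now I'll lift, carry and turn by +2.18.

```bash
python3 -m crank '[{"x":0,"y":0,"z":1,"ax":0,"ay":0,"az":0,"hand":0.2},{"x":0,"y":0,"z":4,"ax":0,"ay":0,"az":0,"hand":0.2},{"x":0,"y":0,"z":7,"ax":0,"ay":0,"az":0.12,"hand":0.2},{"x":0,"y":0,"z":10,"ax":0,"ay":0,"az":0.24,"hand":0.2},{"x":0,"y":2,"z":13,"ax":0,"ay":0,"az":0.36,"hand":0.2},{"x":0,"y":4,"z":14,"ax":0,"ay":0,"az":0.48,"hand":0.2},{"x":0,"y":6.5,"z":14,"ax":0,"ay":0,"az":0.6,"hand":0.2},{"x":0,"y":9,"z":14,"ax":0,"ay":0,"az":0.72,"hand":0.2},{"x":0,"y":11.5,"z":14,"ax":0,"ay":0,"az":0.84,"hand":0.2},{"x":0,"y":14,"z":14,"ax":0,"ay":0,"az":0.96,"hand":0.2}]' && python3 -m crank '[{"x":0,"y":2.5,"z":0,"ax":0,"ay":0,"az":0.12,"hand":0.2},{"x":0,"y":5,"z":0,"ax":0,"ay":0,"az":0.24,"hand":0.2},{"x":0,"y":7.5,"z":0,"ax":0,"ay":0,"az":0.36,"hand":0.2},{"x":0,"y":10,"z":0,"ax":0,"ay":0,"az":0.48,"hand":0.2},{"x":0,"y":12.5,"z":0,"ax":0,"ay":0,"az":0.6,"hand":0.2},{"x":0,"y":15,"z":0,"ax":0,"ay":0,"az":0.72,"hand":0.2},{"x":0,"y":17.5,"z":0,"ax":0,"ay":0,"az":0.84,"hand":0.2},{"x":0,"y":20,"z":0,"ax":0,"ay":0,"az":0.96,"hand":0.2},{"x":0.3,"y":22.5,"z":0,"ax":0,"ay":0,"az":1.08,"hand":0.2},{"x":0.4,"y":24.8,"z":0,"ax":0,"ay":0,"az":1.2,"hand":0.2}]' && python3 -m crank '[{"x":0,"y":0,"z":0,"ax":0,"ay":0,"az":0.02,"hand":0.2},{"x":0,"y":0,"z":0,"ax":0,"ay":0,"az":0.02,"hand":0.2},{"x":0,"y":0,"z":0,"ax":0,"ay":0,"az":0.02,"hand":0.2},{"x":0,"y":0,"z":0,"ax":0,"ay":0,"az":0.02,"hand":0.2},{"x":0,"y":0,"z":0,"ax":0,"ay":0,"az":0.02,"hand":0.2},{"x":0,"y":0,"z":0,"ax":0,"ay":0,"az":0.02,"hand":0.2},{"x":0,"y":0,"z":0,"ax":0,"ay":0,"az":0.02,"hand":0.2},{"x":0,"y":0,"z":0,"ax":0,"ay":0,"az":0.02,"hand":0.2},{"x":0,"y":0,"z":0,"ax":0,"ay":0,"az":0.02,"hand":0.2},{"x":0,"y":0,"z":0,"ax":0,"ay":0,"az":0.02,"hand":0.2}]'
python3 - <<'E'
from h import *
import cv2
o=manip.observe();print(o["ee_pos"],np.arctan2(o["orientation"][1,0],o["orientation"][0,0]),o["wrist_force"])
c=manip.get_calibration("wrist");im=manip.camera("wrist")
np.savez("w4.npz",eye=c["eye"],att=c["attitude"],K=c["K"])
cv2.imwrite("pics/w4.png",cv2.resize(im,(784,588),interpolation=cv2.INTER_CUBIC))
E
```

```text
clock: 8.68
ee_pos: [0.5126, -0.0461, 0.1611]
orientation: [[-0.043, 0.999, -0.0], [0.999, 0.043, -0.0], [-0.0, -0.0, -1.0]]
wrist_force: [0.8, -0.6, -2.0]
width: 0.384
grasp_force: 30.0
clock: 9.52
ee_pos: [0.5169, 0.2019, 0.1609]
orientation: [[-0.947, 0.322, -0.0], [0.322, 0.947, -0.001], [-0.0, -0.001, -1.0]]
wrist_force: [0.6, -0.5, -1.5]
width: 0.384
grasp_force: 30.0
clock: 10.35
ee_pos: [0.5172, 0.2008, 0.1608]
orientation: [[-0.951, 0.309, 0.0], [0.309, 0.951, 0.0], [-0.0, 0.0, -1.0]]
wrist_force: [1.1, 0.8, -2.9]
width: 0.38
grasp_force: 30.0
[0.51721759 0.20078609 0.16075199] 2.8276622387814747 [ 1.13797855  0.79973386 -2.89792687]
```

View pics/w4.png

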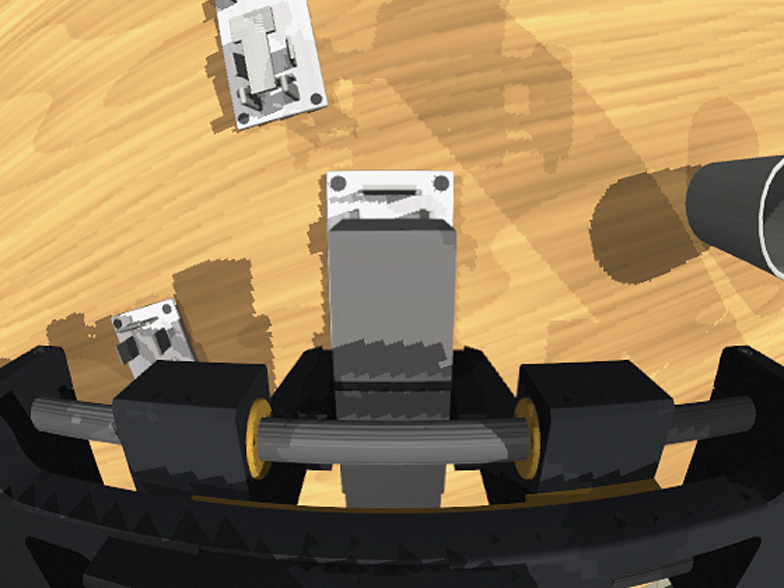

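The wrist view shows the held cartridge's far top edge at row 231, from (331,231) to (456,231). The plate's far corners are at (327,171) and (453,171). I'll compare these with the predicted positions.

```bash
python3 - <<'E'
from h import *
z=np.load("w4.npz");K=z["K"]
def back(u,v,zz):
    x,y=((np.array([u,v])+.5)/1.4-.5-K[:2,2])/K[0,0];r=np.hypot(x,y)
    d=z["att"]@np.array([x/r*np.sin(r),y/r*np.sin(r),np.cos(r)]);return (z["eye"]+d*(zz-z["eye"][2])/d[2])[:2]
t=np.array([.5172,.2008]);ux=np.array([-.951,.309]);uy=np.array([.309,.951])
for n,pts,zz in (("cart top",[(329,231),(456,231)],.174),("plate",[(327,171),(453,171)],.008)):
    q=np.array([back(*p,zz) for p in pts]);d=q-t;print(n,"in tool x,y mm",np.round(np.c_[d@ux,d@uy]*1e3,1))
E
```

```text
cart top in tool x,y mm [[ 53.  -16.4]
 [ 52.9  17. ]]
plate in tool x,y mm [[ 70.8 -40.3]
 [ 70.7  37.9]]
```

Corrections are about -0.7 mm in x and -0.6 mm in y. Now I'll lower.

```bash
python3 -m crank '[{"x":-0.07,"y":-0.06,"z":-2,"ax":0,"ay":0,"az":0,"hand":0.2},{"x":-0.07,"y":-0.06,"z":-4.5,"ax":0,"ay":0,"az":0,"hand":0.2},{"x":-0.07,"y":-0.06,"z":-7,"ax":0,"ay":0,"az":0,"hand":0.2},{"x":-0.07,"y":-0.06,"z":-8.5,"ax":0,"ay":0,"az":0,"hand":0.2},{"x":-0.07,"y":-0.06,"z":-9.5,"ax":0,"ay":0,"az":0,"hand":0.2},{"x":-0.07,"y":-0.06,"z":-9.8,"ax":0,"ay":0,"az":0,"hand":0.2},{"x":-0.07,"y":-0.06,"z":-10.1,"ax":0,"ay":0,"az":0,"hand":0.2},{"x":-0.07,"y":-0.06,"z":-10.5,"ax":0,"ay":0,"az":0,"hand":0.2},{"x":-0.07,"y":-0.06,"z":-11,"ax":0,"ay":0,"az":0,"hand":0.2},{"x":-0.07,"y":-0.06,"z":-11.2,"ax":0,"ay":0,"az":0,"hand":0.2}]'
```

```text
clock: 11.23
ee_pos: [0.5168, 0.2004, 0.0488]
orientation: [[-0.951, 0.309, 0.001], [0.309, 0.951, 0.0], [-0.001, 0.001, -1.0]]
wrist_force: [0.4, 0.0, -2.2]
width: 0.382
grasp_force: 30.0
```

No contact so far with the underside at 28 mm. I'll continue in.

```bash
python3 -m crank '[{"x":0,"y":0,"z":-0.2,"ax":0,"ay":0,"az":0,"hand":0.2},{"x":0,"y":0,"z":-0.4,"ax":0,"ay":0,"az":0,"hand":0.2},{"x":0,"y":0,"z":-0.6,"ax":0,"ay":0,"az":0,"hand":0.2},{"x":0,"y":0,"z":-0.8,"ax":0,"ay":0,"az":0,"hand":0.2},{"x":0,"y":0,"z":-1,"ax":0,"ay":0,"az":0,"hand":0.2},{"x":0,"y":0,"z":-1.1,"ax":0,"ay":0,"az":0,"hand":0.2},{"x":0,"y":0,"z":-1.2,"ax":0,"ay":0,"az":0,"hand":0.2},{"x":0,"y":0,"z":-1.3,"ax":0,"ay":0,"az":0,"hand":0.2},{"x":0,"y":0,"z":-1.4,"ax":0,"ay":0,"az":0,"hand":0.2},{"x":0,"y":0,"z":-1.4,"ax":0,"ay":0,"az":0,"hand":0.2}]'
```

```text
clock: 12.07
ee_pos: [0.5164, 0.2002, 0.0346]
orientation: [[-0.951, 0.309, -0.0], [0.309, 0.951, -0.0], [0.0, -0.0, -1.0]]
wrist_force: [-0.5, 0.0, -2.2]
width: 0.386
grasp_force: 30.0
```

```bash
python3 -m crank '[{"x":0,"y":0,"z":-0.1,"ax":0,"ay":0,"az":0,"hand":0.2},{"x":0,"y":0,"z":-0.2,"ax":0,"ay":0,"az":0,"hand":0.2},{"x":0,"y":0,"z":-0.3,"ax":0,"ay":0,"az":0,"hand":0.2},{"x":0,"y":0,"z":-0.4,"ax":0,"ay":0,"az":0,"hand":0.2},{"x":0,"y":0,"z":-0.45,"ax":0,"ay":0,"az":0,"hand":0.2},{"x":0,"y":0,"z":-0.5,"ax":0,"ay":0,"az":0,"hand":0.2},{"x":0,"y":0,"z":-0.55,"ax":0,"ay":0,"az":0,"hand":0.2},{"x":0,"y":0,"z":-0.58,"ax":0,"ay":0,"az":0,"hand":0.2},{"x":0,"y":0,"z":-0.58,"ax":0,"ay":0,"az":0,"hand":0.2},{"x":0,"y":0,"z":-0.58,"ax":0,"ay":0,"az":0,"hand":0.2}]'
```

```text
clock: 12.9
ee_pos: [0.5165, 0.2003, 0.0291]
orientation: [[-0.951, 0.309, 0.0], [0.309, 0.951, 0.0], [-0.0, 0.0, -1.0]]
wrist_force: [-0.8, -0.6, 1.1]
width: 0.379
grasp_force: 30.0
```

It is seated, with the weight now on the floor. Release and rise.

```bash
python3 -m crank '[{"x":0,"y":0,"z":0,"ax":0,"ay":0,"az":0,"hand":0.6},{"x":0,"y":0,"z":0,"ax":0,"ay":0,"az":0,"hand":0.6},{"x":0,"y":0,"z":0,"ax":0,"ay":0,"az":0,"hand":0.6},{"x":0,"y":0,"z":0,"ax":0,"ay":0,"az":0,"hand":0.6},{"x":0,"y":0,"z":1,"ax":0,"ay":0,"az":0,"hand":0.6},{"x":0,"y":0,"z":3,"ax":0,"ay":0,"az":0,"hand":0.6},{"x":0,"y":0,"z":6,"ax":0,"ay":0,"az":0,"hand":0.6},{"x":0,"y":0,"z":9,"ax":0,"ay":0,"az":0,"hand":0.2},{"x":0,"y":0,"z":12.5,"ax":0,"ay":0,"az":0,"hand":0},{"x":0,"y":0,"z":15,"ax":0,"ay":0,"az":0,"hand":0}]'
python3 - <<'E'
from h import *
o=manip.observe();print(o["ee_pos"],o["width"])
s=np.array([.518,.200]);a=-.3135;u=np.array([np.cos(a),np.sin(a)])
th=2.0
for th in (2.1,1.9,1.75,1.57,1.2,.9,.6,.3,0):
    # pad outer-face point 50 mm from pin, outer face 3mm above arm axis, tip radius approx
    r,h=.050,.003
    x=.068-r*np.cos(th)+h*np.sin(th); z=.048+r*np.sin(th)+h*np.cos(th)
    print(th,"pad x(sh) %.3f z %.3f"%(x,z),"world",s+u*x)
E
```

```text
clock: 13.73
ee_pos: [0.5169, 0.2004, 0.1823]
orientation: [[-0.951, 0.309, 0.002], [0.309, 0.951, 0.001], [-0.002, 0.002, -1.0]]
wrist_force: [0.7, 0.2, 0.5]
width: 0.394
grasp_force: 0.0
[0.51692537 0.2004237  0.18225124] 0.3936261147370865
2.1 pad x(sh) 0.096 z 0.090 world [0.60916109 0.1704464 ]
1.9 pad x(sh) 0.087 z 0.094 world [0.60076284 0.17316903]
1.75 pad x(sh) 0.080 z 0.097 world [0.59397168 0.17537067]
1.57 pad x(sh) 0.071 z 0.098 world [0.58550159 0.17811659]
1.2 pad x(sh) 0.053 z 0.096 world [0.56811069 0.18375456]
0.9 pad x(sh) 0.039 z 0.089 world [0.55535549 0.18788969]
0.6 pad x(sh) 0.028 z 0.079 world [0.54504161 0.19123335]
0.3 pad x(sh) 0.021 z 0.066 world [0.53809036 0.19348689]
0 pad x(sh) 0.018 z 0.051 world [0.53512268 0.19444898]
```

Pushing plan: use the closed fingers from the hinge side, following an arc with the leading tip corner at about 56 mm radius. First I'll get behind the clamp.

```bash
python3 -m crank '[{"x":3,"y":-1,"z":0,"ax":0,"ay":0,"az":0,"hand":0},{"x":6,"y":-2,"z":0,"ax":0,"ay":0,"az":0,"hand":0},{"x":9,"y":-3,"z":0,"ax":0,"ay":0,"az":0,"hand":0},{"x":12,"y":-4,"z":0,"ax":0,"ay":0,"az":0,"hand":0},{"x":12.5,"y":-4.05,"z":0,"ax":0,"ay":0,"az":0,"hand":0},{"x":12.5,"y":-4.05,"z":-2,"ax":0,"ay":0,"az":0,"hand":0},{"x":12.5,"y":-4.05,"z":-4,"ax":0,"ay":0,"az":0,"hand":0},{"x":12.5,"y":-4.05,"z":-6,"ax":0,"ay":0,"az":0,"hand":0},{"x":12.5,"y":-4.05,"z":-7.4,"ax":0,"ay":0,"az":0,"hand":0},{"x":12.5,"y":-4.05,"z":-7.4,"ax":0,"ay":0,"az":0,"hand":0}]'
python3 - <<'E'
from h import *
import cv2
S=manip.camera("side");s=manip.camera("scene")
f=lambda im,u,v:cv2.convertScaleAbs(cv2.resize(im[v:v+100,u:u+66],None,fx=6,fy=6,interpolation=cv2.INTER_CUBIC),alpha=1.5)
cv2.imwrite("pics/c5.png",np.hstack([f(S,216,120),f(s,288,110)]))
E
```

```text
clock: 14.57
ee_pos: [0.639, 0.1592, 0.1023]
orientation: [[-0.951, 0.308, -0.006], [0.308, 0.951, -0.002], [0.005, -0.003, -1.0]]
wrist_force: [-0.9, 0.3, -0.6]
width: 0.005
grasp_force: 0.0
```

View pics/c5.png

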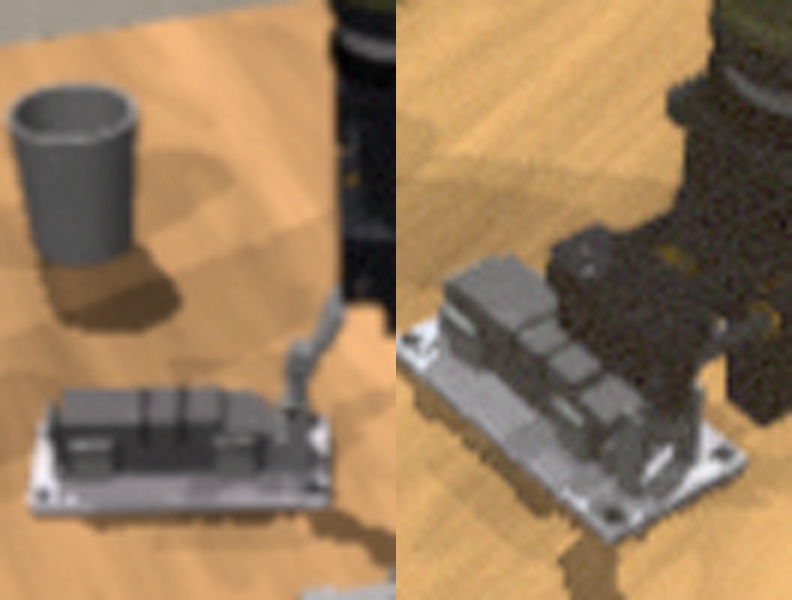

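The crops show the cartridge flat in the cradle with its stepped end at the hinge, the clamp open, and the fingers behind the pad. Now I'll push the clamp to upright.

```bash
python3 -m crank '[{"x":-0.5,"y":0.15,"z":0.1,"ax":0,"ay":0,"az":0,"hand":0},{"x":-1,"y":0.3,"z":0.2,"ax":0,"ay":0,"az":0,"hand":0},{"x":-1.5,"y":0.45,"z":0.2,"ax":0,"ay":0,"az":0,"hand":0},{"x":-2,"y":0.6,"z":0.3,"ax":0,"ay":0,"az":0,"hand":0},{"x":-2.5,"y":0.8,"z":0.3,"ax":0,"ay":0,"az":0,"hand":0},{"x":-3,"y":1,"z":0.4,"ax":0,"ay":0,"az":0,"hand":0},{"x":-3.4,"y":1.1,"z":0.4,"ax":0,"ay":0,"az":0,"hand":0},{"x":-3.8,"y":1.25,"z":0.4,"ax":0,"ay":0,"az":0,"hand":0},{"x":-4.2,"y":1.4,"z":0.4,"ax":0,"ay":0,"az":0,"hand":0},{"x":-4.5,"y":1.5,"z":0.4,"ax":0,"ay":0,"az":0,"hand":0}]'
```

```text
clock: 15.5
ee_pos: [0.5958, 0.175, 0.1088]
orientation: [[-0.951, 0.308, -0.001], [0.308, 0.951, -0.0], [0.001, -0.0, -1.0]]
wrist_force: [1.6, -0.4, 0.7]
width: 0.003
grasp_force: 0.5
```

```bash
python3 -m crank '[{"x":-0.45,"y":0.15,"z":0.05,"ax":0,"ay":0,"az":0,"hand":0},{"x":-0.9,"y":0.3,"z":0.1,"ax":0,"ay":0,"az":0,"hand":0},{"x":-1.4,"y":0.45,"z":0.1,"ax":0,"ay":0,"az":0,"hand":0},{"x":-1.87,"y":0.6,"z":0.05,"ax":0,"ay":0,"az":0,"hand":0},{"x":-2.3,"y":0.75,"z":-0.1,"ax":0,"ay":0,"az":0,"hand":0},{"x":-2.75,"y":0.9,"z":-0.3,"ax":0,"ay":0,"az":0,"hand":0},{"x":-3.2,"y":1.04,"z":-0.6,"ax":0,"ay":0,"az":0,"hand":0},{"x":-3.6,"y":1.17,"z":-0.9,"ax":0,"ay":0,"az":0,"hand":0},{"x":-3.95,"y":1.28,"z":-1.25,"ax":0,"ay":0,"az":0,"hand":0},{"x":-4.25,"y":1.38,"z":-1.6,"ax":0,"ay":0,"az":0,"hand":0}]'
```

```text
clock: 16.33
ee_pos: [0.5535, 0.1888, 0.0925]
orientation: [[-0.951, 0.308, -0.0], [0.308, 0.951, 0.0], [0.0, 0.0, -1.0]]
wrist_force: [1.4, -0.3, 0.5]
width: 0.003
grasp_force: 0.4
```

```bash
python3 -m crank '[{"x":-0.2,"y":0.06,"z":-0.3,"ax":0,"ay":0,"az":0,"hand":0},{"x":-0.35,"y":0.11,"z":-0.6,"ax":0,"ay":0,"az":0,"hand":0},{"x":-0.5,"y":0.16,"z":-0.9,"ax":0,"ay":0,"az":0,"hand":0},{"x":-0.65,"y":0.2,"z":-1.2,"ax":0,"ay":0,"az":0,"hand":0},{"x":-0.72,"y":0.23,"z":-1.45,"ax":0,"ay":0,"az":0,"hand":0},{"x":-0.8,"y":0.26,"z":-1.65,"ax":0,"ay":0,"az":0,"hand":0},{"x":-0.85,"y":0.28,"z":-1.8,"ax":0,"ay":0,"az":0,"hand":0},{"x":-0.88,"y":0.29,"z":-1.95,"ax":0,"ay":0,"az":0,"hand":0},{"x":-0.9,"y":0.3,"z":-2.1,"ax":0,"ay":0,"az":0,"hand":0},{"x":-0.9,"y":0.3,"z":-2.1,"ax":0,"ay":0,"az":0,"hand":0}]'
```

```text
clock: 17.17
ee_pos: [0.5448, 0.1915, 0.0717]
orientation: [[-0.951, 0.309, -0.0], [0.309, 0.951, -0.0], [0.0, -0.0, -1.0]]
wrist_force: [-0.0, -0.7, -0.1]
width: 0.007
grasp_force: 0.1
```

No resistance past 0.17 rad. I'll finish closing.

```bash
python3 -m crank '[{"x":0,"y":0,"z":-0.1,"ax":0,"ay":0,"az":0,"hand":0},{"x":0,"y":0,"z":-0.2,"ax":0,"ay":0,"az":0,"hand":0},{"x":0,"y":0,"z":-0.3,"ax":0,"ay":0,"az":0,"hand":0},{"x":0,"y":0,"z":-0.4,"ax":0,"ay":0,"az":0,"hand":0},{"x":0,"y":0,"z":-0.5,"ax":0,"ay":0,"az":0,"hand":0},{"x":0,"y":0,"z":-0.55,"ax":0,"ay":0,"az":0,"hand":0},{"x":0,"y":0,"z":-0.6,"ax":0,"ay":0,"az":0,"hand":0},{"x":0,"y":0,"z":-0.65,"ax":0,"ay":0,"az":0,"hand":0},{"x":0,"y":0,"z":-0.7,"ax":0,"ay":0,"az":0,"hand":0},{"x":0,"y":0,"z":-0.7,"ax":0,"ay":0,"az":0,"hand":0}]'
```

```text
clock: 18.0
ee_pos: [0.5449, 0.1916, 0.0654]
orientation: [[-0.951, 0.309, 0.0], [0.309, 0.951, -0.0], [-0.0, 0.0, -1.0]]
wrist_force: [-2.2, -1.0, 4.7]
width: 0.001
grasp_force: 2.6
```

```bash
python3 -m crank '[{"x":0,"y":0,"z":-0.03,"ax":0,"ay":0,"az":0,"hand":0},{"x":0,"y":0,"z":-0.05,"ax":0,"ay":0,"az":0,"hand":0},{"x":0,"y":0,"z":-0.05,"ax":0,"ay":0,"az":0,"hand":0},{"x":0,"y":0,"z":-0.05,"ax":0,"ay":0,"az":0,"hand":0},{"x":0,"y":0,"z":-0.05,"ax":0,"ay":0,"az":0,"hand":0},{"x":0,"y":0,"z":-0.05,"ax":0,"ay":0,"az":0,"hand":0},{"x":0,"y":0,"z":-0.05,"ax":0,"ay":0,"az":0,"hand":0},{"x":0,"y":0,"z":-0.05,"ax":0,"ay":0,"az":0,"hand":0},{"x":0,"y":0,"z":-0.05,"ax":0,"ay":0,"az":0,"hand":0},{"x":0,"y":0,"z":-0.05,"ax":0,"ay":0,"az":0,"hand":0}]'; python3 -m crank '[{"x":0,"y":0,"z":1,"ax":0,"ay":0,"az":0,"hand":0},{"x":0,"y":0,"z":3,"ax":0,"ay":0,"az":0,"hand":0},{"x":0,"y":0,"z":6,"ax":0,"ay":0,"az":0,"hand":0},{"x":0,"y":0,"z":9,"ax":0,"ay":0,"az":0,"hand":0},{"x":2,"y":0,"z":12,"ax":0,"ay":0,"az":0,"hand":0},{"x":4,"y":-1,"z":15,"ax":0,"ay":0,"az":0,"hand":0},{"x":6,"y":-2,"z":17,"ax":0,"ay":0,"az":0,"hand":0},{"x":8,"y":-3,"z":19,"ax":0,"ay":0,"az":0,"hand":0},{"x":8,"y":-3,"z":19,"ax":0,"ay":0,"az":0,"hand":0},{"x":8,"y":-3,"z":19,"ax":0,"ay":0,"az":0,"hand":0}]'
python3 - <<'E'
from h import *
import cv2
S=manip.camera("side");s=manip.camera("wrist")
f=lambda im,u,v:cv2.convertScaleAbs(cv2.resize(im[v:v+100,u:u+66],None,fx=6,fy=6,interpolation=cv2.INTER_CUBIC),alpha=1.5)
cv2.imwrite("pics/c6.png",np.hstack([f(S,216,140),cv2.resize(s[:300,180:380],(400,600))]))
E
```

```text
clock: 18.83
ee_pos: [0.545, 0.1916, 0.0654]
orientation: [[-0.951, 0.309, 0.0], [0.309, 0.951, -0.0], [-0.0, 0.0, -1.0]]
wrist_force: [-1.7, -0.3, 9.1]
width: 0.007
grasp_force: 4.5
clock: 19.67
ee_pos: [0.6261, 0.1606, 0.2555]
orientation: [[-0.95, 0.311, 0.003], [0.311, 0.95, 0.001], [-0.002, 0.001, -1.0]]
wrist_force: [0.0, 0.5, -1.0]
width: 0.007
grasp_force: 0.0
```

View pics/c6.png

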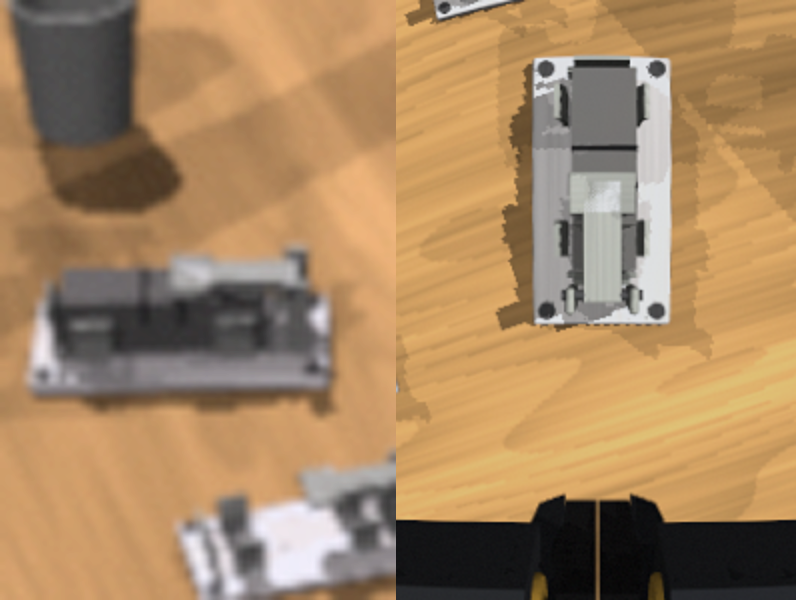

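The crops show the clamp lying level over the seated cartridge, with force rising against the stop at an unchanged height. The arm is clear, so I'll hand in.

```bash
python3 -c "
from workcell import manip
print(manip.sign_off())"
```

```text
the job is handed in; nothing more can be done
None
```

The cartridge is seated flat in the cradle with its lowered end at the hinge, the clamp is folded fully down with no sign of forcing, and the job was handed in with the clock at about 20 s (no verdict was returned).

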